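# Slide the evidence tag out over the board's edge for tying

### The arm

A 6-joint arm with a two-finger parallel gripper is mounted at the origin on the work surface. World frame = base frame: x ahead of the robot, y to its left, z up, the work surface at z = 0. Lengths are in m, angles in rad, forces in N, time in s.
With the tool pointing down it reaches from about 0.425 to 0.95 m from the base axis. Payload 3.5 kg.
Tool frame: the origin (TCP) lies at the very end of the fingers, on their centre line; the grasp point (between the pads) lies 19 mm behind it; y points along the fingers, z is the direction in which the jaws open and shut, and the axes are right-handed (so a half turn about y gives the same grasp; the last joint's range is limited). The gripper opens to 85 mm and grips with 20 to 120 N. Pads are 22 mm wide; open, the fingers measure 114 mm over their backs; the gripper's body (76 mm by 85 mm) begins 54 mm behind the grasp point. The pads swing forward as they close: fully open they stand 13 mm farther back than shut.
Start: joints at [1.104, 0.286, 1.577, -0, 1.279, -0.15], TCP at [0.21, 0.641, 0.231] pointing down, gripper open.
Joint ranges: [-2.77, 2.77], [-0.9, 2.22], [0.21, 2.48], [-1.53, 4.67], [0.24, 2.81], [-2.84, 2.84]. Speed limits (rad/s): [2.79, 2.79, 3.14, 3.14, 3.14, 3.14].

### API

Orientations are given as a unit quaternion [x, y, z, w].
In Python, from plant import ctrl gives the robot as it stands. The module is installed in compiled form; this text tells all that it offers.
- The arm moves only by the tool jog_arm, never from a script. Its argument "deltas" is a list of rows, each a list of 3 entries, a list of its own where there are three numbers: the turn, a rotation vector about the tool's x, y, z in rad, then the shift along the tool's x, y, z in m, then the opening, from 0 (shut) to 1 (fully open). In form: [[[wx, wy, wz], [dx, dy, dz], gripper], ...]. A call has 1 to 10 rows; each row is the pose to reach, as a shift and turn from the pose measured when the call began, along the tool's axes at that moment; what a row does not reach only later rows make up. A row lasts 1/12 s, in which the tool goes at most 41.7 mm and 7.16 degrees, less where a joint would pass 70% of its speed; a pose out of reach is approached as far as the arm can. A call with a gripper value outside its range is refused whole. The fingers move at their own pace and stop on an object; "force" is the grip in N (left out, the last holds). Time passes only in rows, so rows that repeat a pose let the fingers close. It gives the time, the measured TCP pose, the force and the opening at its end, in the units of the state.
- ctrl.get_state(): the state, without advancing time (a new reading comes with each control period).
- ctrl.read_camera(name): name is "scene" or "top"; returns a dict with "pixels" (400x640x3 uint8, blue, green, red), "range_z" (400x640 float32, m along the optical axis (not along the pixel's ray), 0 where there is no reading), "fx", "fy", "cx", "cy" (pixels), "T" (4x4, takes a point from camera to world coordinates). Camera axes: x right, y up, looking along -z (the intrinsics and any distortion apply to the point x, -y, -z); pixel columns grow to the right and rows downward; lengths in m; the calibration is good to about 2 mm. A picture is of the moment at which its call begins.
- ctrl.sign_off(): hands the job in, once; it reports no verdict.
The state is a dict: "time": time; "qpos": joint angles; "dq": joint speeds; "joint_efforts": joint torques, N m; "eef_pos": TCP position; "tcp_rot": TCP orientation; "contact_force": force on the tool from outside, world axes, zero at the start; "wrist_torque": the same for the moment, N m; "opening": opening from 0.0 (shut) to 1.0 (fully open).
Only numpy, scipy, OpenCV 4.12 (cv2) and the standard library are available. Lean on these libraries where they do the work, as an engineer would, in place of code of your own. Each camera call takes 0.05 s, during which the arm holds its last target.

### The job

With the fingertips, slide the white evidence tag along the raised blue work board and out over the board's left-hand edge (left as seen from the robot), eyelet end first, until the edge of the board lies under the red stripe all the way across the tag, so that the eyelet hangs free for the tie and the writing field stays fully supported. The tag is only to be pushed: it must lie flat on the board the whole time, never picked up or tipped, and it must be left lying still. Leave all the other things on the board and the bench where they are.

Things in the scene. Friction and masses are not known exactly. Their poses are not given: they have to be found in the camera images.
- board: Blue plastic work board on a low stainless frame, fixed to the bench. Slab 300 x 300 x 20 mm, its flat top 60 mm above the bench; the space under the slab is open. Origin: centre of the footprint, at bench height. Its +y axis points square out of the edge that the tag must overhang (the edge to the robot's left), its x axis runs along that edge. Stands at a different place and turned up to about 24 degrees either way in each run. The tag slides on it easily.
- board_edge (a point): Middle of the board's left-hand (+y) top edge, 60 mm above the bench. x runs along the edge (which reaches 150 mm either way), y points out over the drop, z up.
- tag: White rigid plastic evidence tag, loose, flat on the board: 100 mm wide (its x), 180 mm long (its y), 5 mm thick, about 80 g. Origin: centre of its underside. +y points to its eyelet end, which faces roughly towards the board's +y edge (turned up to about 17 degrees). A red printed stripe 16 mm wide crosses its full width, centred 42 mm from the origin towards the eyelet end (48 mm from that end). On the -y side of the stripe lies the writing field with ruled grey lines.
- stripe_left (a point): End of the red stripe's centre line at the tag's -x long side (50 mm from the middle of the tag, 42 mm along +y), on the underside.
- stripe_right (a point): End of the red stripe's centre line at the tag's +x long side (50 mm from the middle of the tag, 42 mm along +y), on the underside.
- tag_eyelet (a point): Centre of the tag's eyelet, on the underside: a 12 mm hole with a blue rim 21 mm across, 70 mm from the tag's origin along +y (20 mm from its end).
- swab_box: White swab carton with a red end, lying on the board along its -x side; 22 x 150 x 14 mm high, loose. Origin: centre of its underside. Not to be moved.
- pin_box: Small white carton with a grey-blue band, on the board near its rear (-y) +x corner; 34 x 55 x 38 mm high, loose. Origin: centre of its underside. Not to be moved.
- pen_pot: White plastic pot holding pens, on the bench beside the board (left or right), loose; 92 mm across, 105 mm high, pens to 160 mm. Origin: centre of its underside. Not to be moved.
- tape_roll: Roll of red tape lying flat on the bench beside the board (left or right), loose; 100 mm across, 48 mm high. Origin: centre of its underside. Not to be moved.
- label_carton: White carton with a brown lower band on the bench beside the board (left or right), loose; 75 x 75 x 60 mm high. Origin: centre of its underside. Not to be moved.
Not all that is in view belongs to the job. There is more than one size of the tag; the job needs the smallest.

How it is judged:
At the end, for the whole second after the job is handed in: The board's edge lies under the 16 mm red stripe at both sides of the tag (each end of the stripe's centre line within 8 mm of the edge), the tag's whole width is on the board's 300 mm edge, the eyelet is clear of the edge, and the tag lies flat on the board and still (y of stripe_left in the frame of board_edge between -0.008 and 0.008 m and x of stripe_left in the frame of board_edge between -0.148 and 0.148 m and y of stripe_right in the frame of board_edge between -0.008 and 0.008 m and x of stripe_right in the frame of board_edge between -0.148 and 0.148 m and y of tag_eyelet in the frame of board_edge above 0.012 m and z of tag in the frame of board_edge between -0.003 and 0.003 m and angle between tag's own z axis and vertical below 0.05 rad and linear speed of tag below 0.01 m/s and angular speed of tag below 0.05 rad/s); the robot touches nothing.
It fails at once if the tag is lifted off the board (more than 12 mm), or falls off it (z of tag in the frame of board_edge above 0.012 m or z of tag in the frame of board_edge below -0.012 m).
It fails at once if the tag is tipped (more than 7 degrees) (angle between tag's own z axis and vertical above 0.12 rad).
It fails at once if one of the other things is moved (more than 15 mm) or knocked over (distance of any of swab_box, pin_box, pen_pot, tape_roll, label_carton from where it was at the start of the episode above 0.015 m or angle between any of swab_box, pin_box, pen_pot, tape_roll, label_carton's own z axis and vertical above 0.25 rad).
It also fails if it takes over 38 s, if anything falls off the work surface, if the arm or the gripper's body presses on something with over 40 N, if the wrist force passes 120 N, or if a joint passes its speed limit or range.

## Working session

There is one attempt and no reset: what is moved stays moved. The work goes in short steps, Python scripts to look and compute and a tool call to move; the robot and the scene stay as the last step left them, time stands still between calls to the robot, and variables do not carry over. Pictures are saved under pics/ and viewed, and the job is handed in when it is done.

Besides the shell and the picture viewer there is one more tool, called after ">>>" by a JSON object that holds its "fn" and its "kwargs". jog_arm: Moves the arm, as the interface text tells. Its arguments: {"type":"object","properties":{"deltas":{"type":"array","items":{"type":"array"}},"force":{"type":"number"}},"required":["deltas"]}

```bash
mkdir -p pics; python3 - <<'E'
from plant import ctrl
import cv2,numpy as np,pickle
s=ctrl.get_state(); print({k:np.round(v,3) for k,v in s.items()})
for n in("top","scene"):
    d=ctrl.read_camera(n); cv2.imwrite(f"pics/{n}0.png",d["pixels"]); pickle.dump(d,open(f"{n}0.pkl","wb"))
    print(n,d.keys(),d["fx"],d["fy"],d["cx"],d["cy"],np.round(d["T"],4).tolist())
E
```

```text
{'time': np.float64(0.0), 'qpos': array([ 1.104,  0.287,  1.578,  0.   ,  1.279, -0.15 ]), 'dq': array([-0.001, -0.001, -0.001,  0.001, -0.002,  0.001]), 'joint_efforts': array([ 1.0000e-03, -4.0597e+01, -2.9263e+01, -0.0000e+00,  6.0000e-03,
        0.0000e+00]), 'eef_pos': array([0.21 , 0.641, 0.23 ]), 'tcp_rot': array([ 0.699, -0.112,  0.111, -0.697]), 'contact_force': array([-0.811, -0.203,  0.341]), 'wrist_torque': array([-0.009,  0.063,  0.004]), 'opening': np.float64(1.001)}
top dict_keys(['pixels', 'range_z', 'fx', 'fy', 'cx', 'cy', 'T']) 374.5787284372266 374.5787284372266 318.35718159583905 199.86370116609086 [[0.0081, 0.9926, -0.1208, 0.3729], [-0.9999, 0.0098, 0.0137, -0.034], [0.0148, 0.1206, 0.9926, 1.1522], [0.0, 0.0, 0.0, 1.0]]
scene dict_keys(['pixels', 'range_z', 'fx', 'fy', 'cx', 'cy', 'T']) 444.8712542125308 444.8712542125308 323.5963139988884 214.47014937076423 [[-0.1436, -0.724, 0.6747, 1.3591], [0.9894, -0.0913, 0.1126, 0.1014], [-0.0199, 0.6837, 0.7295, 0.9869], [0.0, 0.0, 0.0, 1.0]]
```

View pics/top0.png

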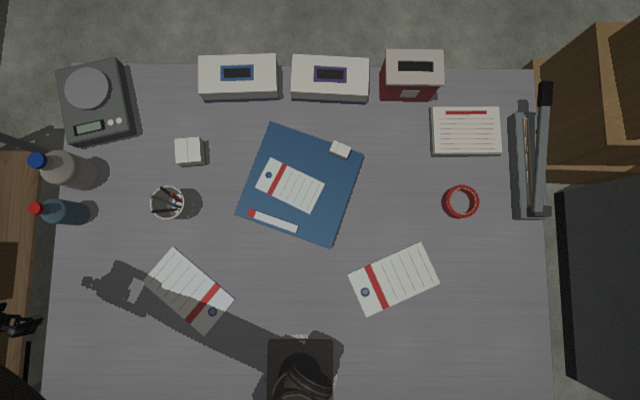

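View pics/scene0.png

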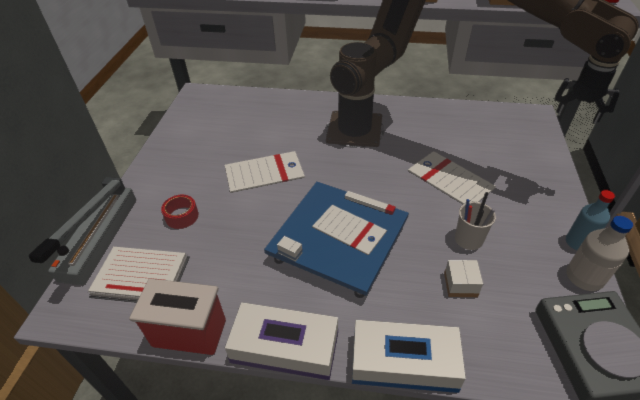

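Candidates in the top view are the tag on the board at (290,185), a tag on the bench at (190,290), and another on the bench at (393,278). The one on the board fits: it's the smallest, it lies on the blue board, and its eyelet end faces left. I'll confirm that and measure it.

```bash
cat > h.py <<'E'
import cv2,numpy as np,pickle
def ray(d,uv,z):
    uv=np.atleast_2d(uv).astype(float)
    p=np.c_[(uv[:,0]-d["cx"])/d["fx"],-(uv[:,1]-d["cy"])/d["fy"],-np.ones(len(uv))]
    T=d["T"]; w=p@T[:3,:3].T; o=T[:3,3]
    return o+w*((z-o[2])/w[:,2])[:,None]
def proj(d,P):
    P=np.atleast_2d(P); c=(P-d["T"][:3,3])@d["T"][:3,:3]
    return np.c_[d["cx"]+d["fx"]*c[:,0]/-c[:,2], d["cy"]+d["fy"]*c[:,1]/c[:,2]]
def measure(d,show=True):
    im=d["pixels"]; hsv=cv2.cvtColor(im,cv2.COLOR_BGR2HSV)
    blue=cv2.inRange(hsv,(95,90,30),(125,255,255))
    n,l,st,c=cv2.connectedComponentsWithStats(blue)
    i=1+np.argmax(st[1:,4]); m=(l==i).astype(np.uint8)
    ct=max(cv2.findContours(m,0,1)[0],key=cv2.contourArea)
    return hsv,m,ct
E
python3 - <<'E'
from h import *
d=pickle.load(open("top0.pkl","rb"))
hsv,m,ct=measure(d)
h=cv2.convexHull(ct); P=ray(d,h[:,0,:],0.06)[:,:2]
r=cv2.minAreaRect(P.astype(np.float32)*1000); print("board rect mm",r)
print(cv2.boxPoints(r))
# tag pixels: white/red within board hull
hm=np.zeros(m.shape,np.uint8); cv2.fillPoly(hm,[h],1)
mm=cv2.bitwise_and(hm,1-m); n,l,st,c=cv2.connectedComponentsWithStats(mm)
for i in range(1,n):
    if st[i,4]>60:
        k=cv2.findContours((l==i).astype(np.uint8),0,1)[0][0]
        Q=ray(d,k[:,0,:],0.065)[:,:2].astype(np.float32)*1000
        print(st[i],cv2.minAreaRect(Q))
s=hsv; red=((s[...,0]<8)|(s[...,0]>172))&(s[...,1]>110)&(s[...,2]>50)&(hm>0)
n,l,st,c=cv2.connectedComponentsWithStats(red.astype(np.uint8))
for i in range(1,n):
    if st[i,4]>15:
        k=np.argwhere(l==i)[:,::-1]; Q=ray(d,k,0.065)[:,:2].astype(np.float32)*1000
        print("red",st[i],cv2.minAreaRect(Q))
x=d["pixels"][110:260,220:380]; cv2.imwrite("pics/crop.png",cv2.resize(x,None,fx=4,fy=4,interpolation=2))
for nm in [(168,203),(188,152),(461,202)]: print(nm,ray(d,nm,0.05).round(3))
E
```

```text
board rect mm ((553.9065551757812, 7.16522216796875), (298.2606506347656, 296.7926330566406), 70.77220916748047)
[[ 364.67596   -84.77555 ]
 [ 644.91254  -182.5167  ]
 [ 743.13715    99.105995]
 [ 462.90057   196.84714 ]]
[329 142  24  18 242] ((651.1263427734375, -109.34429931640625), (69.74411010742188, 36.04750442504883), 70.52165222167969)
[ 254  157   71   58 2238] ((547.9212036132812, 36.52705383300781), (184.75396728515625, 105.22959899902344), 64.29530334472656)
[246 208  53  26 504] ((444.599365234375, 85.28492736816406), (156.58323669433594, 27.163511276245117), 70.92935943603516)
red [268 164  18  31 147] ((566.5429077148438, 73.97321319580078), (12.813735961914062, 97.93266296386719), 63.7520637512207)
red [247 209   9   8  50] ((466.0893249511719, 147.00277709960938), (20.23110580444336, 20.135456085205078), 72.13201141357422)
(168, 203) [[0.493 0.393 0.05 ]]
(188, 152) [[0.648 0.342 0.05 ]]
(461, 202) [[ 0.505 -0.474  0.05 ]]
```

View pics/crop.png

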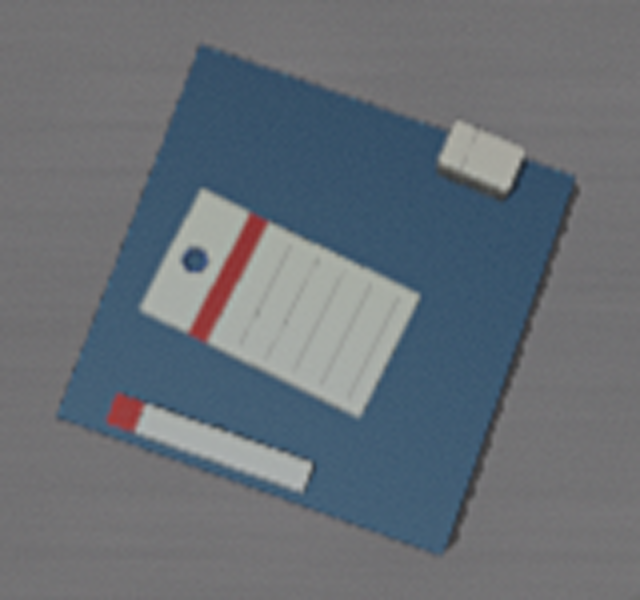

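The crop confirms it: the tag has its eyelet at crop (195,260) and its stripe at (230,275). It measures about 180 x 100 mm, and the two bench tags are larger. I'll push on the rear end with the two opened fingers in line with the board edge, so the tag squares itself against them.

```bash
cat >> h.py <<'E'
from scipy.spatial.transform import Rotation as R
C=np.array([.5539,.0072]); A=np.deg2rad(70.77)
BY=np.array([np.cos(A),np.sin(A)]); BX=np.array([np.sin(A),-np.cos(A)])
def w(bx,by): return C+bx*BX+by*BY
def goal(s,p,sgn):
    M=R.from_quat(s["tcp_rot"]).as_matrix(); z=sgn*np.r_[BX,0]; y=np.array([0,0,-1.]); G=np.c_[np.cross(y,z),y,z]
    return R.from_matrix(M.T@G).as_rotvec().round(4), (M.T@(np.array(p)-s["eef_pos"])).round(4)
E
python3 - <<'E'
from h import *; from plant import ctrl
s=ctrl.get_state(); print(R.from_quat(s["tcp_rot"]).as_matrix().round(3))
p=np.r_[w(-.018,-.1),.23]; print(p)
for g in(1,-1): print(g,goal(s,p,g))
for i in (1,): print(goal(s,np.r_[p[:2],.12],1))
E
```

```text
[[ 0.95  -0.001  0.312]
 [-0.312 -0.002  0.95 ]
 [-0.    -1.    -0.002]]
[ 0.50396822 -0.08129191  0.23      ]
1 (array([1.9000e-03, 1.5896e+00, 1.5000e-03]), array([ 0.5043,  0.0012, -0.5947]))
-1 (array([ 1.500e-03, -1.552e+00, -1.900e-03]), array([ 0.5043,  0.0012, -0.5947]))
(array([1.9000e-03, 1.5896e+00, 1.5000e-03]), array([ 0.5044,  0.1112, -0.5944]))
```

>>> {"fn": "jog_arm", "kwargs": {"deltas": [[[0,0.07,0],[0.0225,0,-0.0265],0.7],[[0,0.14,0],[0.045,0,-0.053],0.7],[[0,0.21,0],[0.0675,0,-0.0795],0.7],[[0,0.28,0],[0.09,0,-0.106],0.7],[[0,0.35,0],[0.1125,0,-0.1325],0.7],[[0,0.42,0],[0.135,0,-0.159],0.7],[[0,0.49,0],[0.1575,0,-0.1855],0.7],[[0,0.56,0],[0.18,0,-0.212],0.7],[[0,0.63,0],[0.2025,0,-0.2385],0.7],[[0,0.7,0],[0.225,0,-0.265],0.7]]}}

```text
time: 0.93
eef_pos: [0.3412, 0.3173, 0.2301]
tcp_rot: [0.618, -0.345, 0.345, -0.616]
contact_force: [0.8, -0.1, 0.6]
opening: 0.7
```

```bash
python3 - <<'E'
from h import *; from plant import ctrl
s=ctrl.get_state(); print(s["time"],s["eef_pos"],s["opening"])
print(goal(s,np.r_[w(-.018,-.1),.23],1))
E
```

```text
0.9333 [0.34116781 0.31727084 0.23009901] 0.7003498880279471
(array([0.0017, 0.8866, 0.0022]), array([ 0.4248,  0.0008, -0.07  ]))
```

>>> {"fn": "jog_arm", "kwargs": {"deltas": [[[0,0.08,0],[0.0385,0,-0.0063],0.7],[[0,0.16,0],[0.077,0,-0.0126],0.7],[[0,0.24,0],[0.1155,0,-0.019],0.7],[[0,0.32,0],[0.154,0,-0.0253],0.7],[[0,0.4,0],[0.1925,0,-0.0317],0.7],[[0,0.48,0],[0.231,0,-0.038],0.7],[[0,0.56,0],[0.2695,0,-0.0443],0.7],[[0,0.64,0],[0.308,0,-0.0507],0.7],[[0,0.72,0],[0.3465,0,-0.057],0.7],[[0,0.8,0],[0.385,0,-0.0633],0.7]]}}

```text
time: 1.77
eef_pos: [0.4888, -0.0458, 0.2304]
tcp_rot: [0.434, -0.559, 0.559, -0.432]
contact_force: [1.2, 0.5, 0.1]
opening: 0.701
```

```bash
python3 - <<'E'
from h import *; from plant import ctrl
s=ctrl.get_state(); print(s["time"],s["eef_pos"],s["opening"],s["qpos"])
print(goal(s,np.r_[w(-.018,-.1),.13],1))
E
```

```text
1.7667 [ 0.48880147 -0.04579802  0.23036289] 0.7009094485631986 [-0.29916991 -0.12660616  2.01823817 -0.00253825  1.25102789 -0.04491092]
(array([0.0011, 0.0822, 0.0024]), array([0.0303, 0.1004, 0.0237]))
```

>>> {"fn": "jog_arm", "kwargs": {"deltas": [[[0,0.041,0],[0.015,0.01,0.012],0.7],[[0.001,0.082,0.002],[0.03,0.035,0.0237],0.7],[[0.001,0.082,0.002],[0.03,0.065,0.0237],0.7],[[0.001,0.082,0.002],[0.03,0.095,0.0237],0.7],[[0.001,0.082,0.002],[0.03,0.115,0.0237],0.7],[[0.001,0.082,0.002],[0.03,0.13,0.0237],0.7],[[0.001,0.082,0.002],[0.03,0.14,0.0237],0.7],[[0.001,0.082,0.002],[0.03,0.14,0.0237],0.7],[[0.001,0.082,0.002],[0.03,0.14,0.0237],0.7]]}}

```text
time: 2.52
eef_pos: [0.5038, -0.081, 0.0903]
tcp_rot: [-0.41, 0.577, -0.576, 0.409]
contact_force: [0.7, 0.2, 1.2]
opening: 0.701
```

```bash
python3 - <<'E'
from h import *; from plant import ctrl
s=ctrl.get_state(); print(s["time"],s["eef_pos"],s["opening"],s["contact_force"])
print(goal(s,np.r_[w(-.018,-.1),.06],1))
for n in("top","scene"):
    d=ctrl.read_camera(n); pickle.dump(d,open(n+"1.pkl","wb"))
    u=proj(d,s["eef_pos"])[0].astype(int); print(n,u)
    x=d["pixels"][max(0,u[1]-80):u[1]+70,u[0]-100:u[0]+100]; cv2.imwrite(f"pics/{n}1.png",cv2.resize(x,None,fx=3.5,fy=3.5,interpolation=2))
E
```

```text
2.5167 [ 0.50384823 -0.08097518  0.09027607] 0.7011218346064556 [0.74777277 0.21758534 1.19032127]
(array([0.0009, 0.0003, 0.0004]), array([0.0002, 0.0303, 0.0002]))
top [329 199]
scene [309 206]
```

View pics/scene1.png

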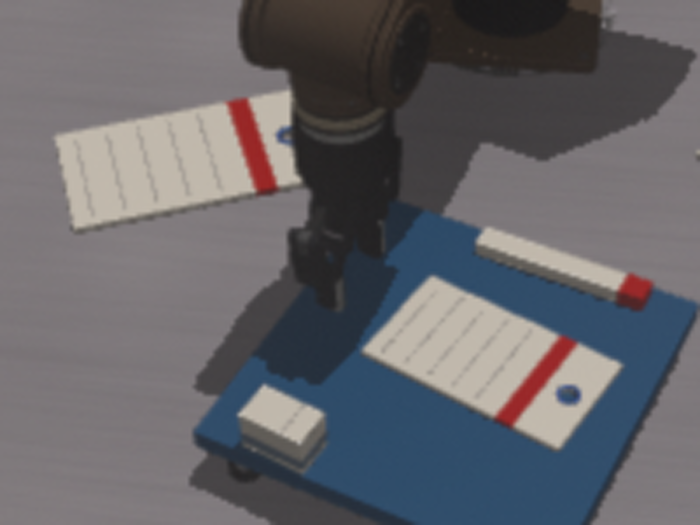

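View pics/top1.png

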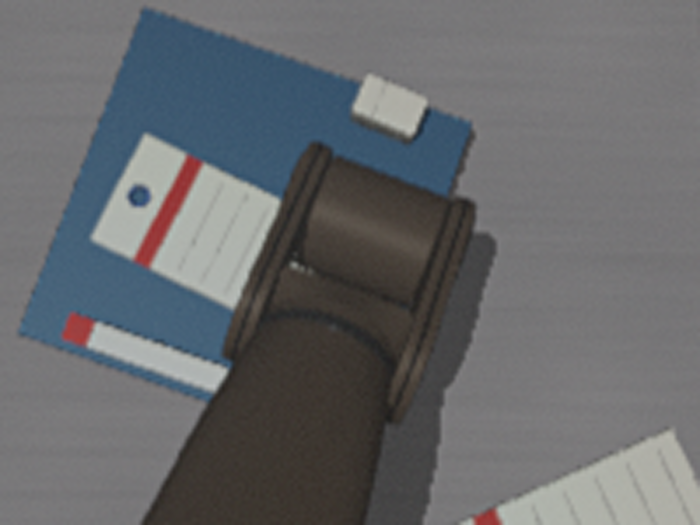

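The fingers (scene crop 330,300 and 378,250) are behind the tag's rear end, clear of the carton and swab box. I'll lower gently until they touch the board.

>>> {"fn": "jog_arm", "kwargs": {"deltas": [[[0.001,0,0],[0,0.012,0],0.7],[[0.001,0,0],[0,0.022,0],0.7],[[0.001,0,0],[0,0.026,0],0.7],[[0.001,0,0],[0,0.026,0],0.7]]}}

```text
time: 2.95
eef_pos: [0.5043, -0.0811, 0.0649]
tcp_rot: [0.409, -0.576, 0.577, -0.41]
contact_force: [-0.1, -0.3, -0.0]
opening: 0.699
```

>>> {"fn": "jog_arm", "kwargs": {"deltas": [[[0,0,0],[0,0.001,0],0.7],[[0,0,0],[0,0.002,0],0.7],[[0,0,0],[0,0.003,0],0.7],[[0,0,0],[0,0.003,0],0.7]]}}

```text
time: 3.28
eef_pos: [0.5044, -0.0811, 0.0621]
tcp_rot: [0.409, -0.576, 0.577, -0.41]
contact_force: [-0.1, 0.5, 0.0]
opening: 0.705
```

>>> {"fn": "jog_arm", "kwargs": {"deltas": [[[0,0,0],[0,0.001,0],0.7],[[0,0,0],[0,0.002,0],0.7],[[0,0,0],[0,0.002,0],0.7]]}}

```text
time: 3.53
eef_pos: [0.5043, -0.0811, 0.06]
tcp_rot: [0.409, -0.576, 0.577, -0.41]
contact_force: [0.3, 0.3, 0.6]
opening: 0.702
```

>>> {"fn": "jog_arm", "kwargs": {"deltas": [[[0,0,0],[0,0.001,0],0.7],[[0,0,0],[0,0.0015,0],0.7],[[0,0,0],[0,0.0015,0],0.7]]}}

```text
time: 3.78
eef_pos: [0.5042, -0.0811, 0.0583]
tcp_rot: [0.409, -0.576, 0.577, -0.41]
contact_force: [0.5, -0.4, 0.2]
opening: 0.701
```

>>> {"fn": "jog_arm", "kwargs": {"deltas": [[[0,0,0],[0,0.0005,0],0.7],[[0,0,0],[0,0.001,0],0.7],[[0,0,0],[0,0.001,0],0.7]]}}

```text
time: 4.03
eef_pos: [0.5041, -0.081, 0.0572]
tcp_rot: [0.409, -0.576, 0.577, -0.41]
contact_force: [0.6, -0.5, -0.1]
opening: 0.697
```

>>> {"fn": "jog_arm", "kwargs": {"deltas": [[[0,0,0],[0,0.001,0],0.7],[[0,0,0],[0,0.0015,0],0.7],[[0,0,0],[0,0.0015,0],0.7]]}}

```text
time: 4.28
eef_pos: [0.504, -0.081, 0.0554]
tcp_rot: [0.41, -0.576, 0.577, -0.41]
contact_force: [0.5, 0.1, -0.5]
opening: 0.701
```

>>> {"fn": "jog_arm", "kwargs": {"deltas": [[[0,0,0],[0,0.001,0],0.7],[[0,0,0],[0,0.0015,0],0.7],[[0,0,0],[0,0.0015,0],0.7]]}}

```text
time: 4.53
eef_pos: [0.5043, -0.0811, 0.055]
tcp_rot: [0.41, -0.576, 0.577, -0.41]
contact_force: [-3.0, -0.7, 5.5]
opening: 0.697
```

Contact with the board is at z≈0.055 (5.5 N). I'll raise 1.5 mm and push.

>>> {"fn": "jog_arm", "kwargs": {"deltas": [[[0,0,0],[0,-0.0015,0],0.7],[[0,0,0],[0,-0.0015,0],0.7],[[0,0,0],[-0.005,-0.0015,0],0.7],[[0,0,0],[-0.01,-0.0015,0],0.7],[[0,0,0],[-0.015,-0.0015,0],0.7],[[0,0,0],[-0.02,-0.0015,0],0.7],[[0,0,0],[-0.025,-0.0015,0],0.7],[[0,0,0],[-0.03,-0.0015,0],0.7],[[0,0,0],[-0.035,-0.0015,0],0.7],[[0,0,0],[-0.035,-0.0015,0],0.7]]}}

```text
time: 5.37
eef_pos: [0.516, -0.0471, 0.0564]
tcp_rot: [0.41, -0.576, 0.576, -0.41]
contact_force: [-0.1, -0.5, -0.3]
opening: 0.702
```

```bash
python3 - <<'E'
from h import *; from plant import ctrl
s=ctrl.get_state(); print(s["time"],s["eef_pos"],s["opening"],s["contact_force"])
e=s["eef_pos"][:2]-C; print("board xy",e@BX,e@BY)
print(goal(s,np.r_[w(-.018,.007),.0565],1))
for n in("top","scene"):
    d=ctrl.read_camera(n); pickle.dump(d,open(n+"2.pkl","wb"))
    x=d["pixels"][110:260,220:420] if n=="top" else d["pixels"][170:310,250:430]; cv2.imwrite(f"pics/{n}2.png",cv2.resize(x,None,fx=4,fy=4,interpolation=2))
E
```

```text
5.3667 [ 0.51597795 -0.04712621  0.05643805] 0.7021915696627438 [-0.10902718 -0.52762238 -0.3409338 ]
board xy -0.017913216277265935 -0.06378508023901251
(array([-0.0002,  0.0014,  0.0003]), array([-0.0708, -0.0001,  0.    ]))
```

View pics/scene2.png

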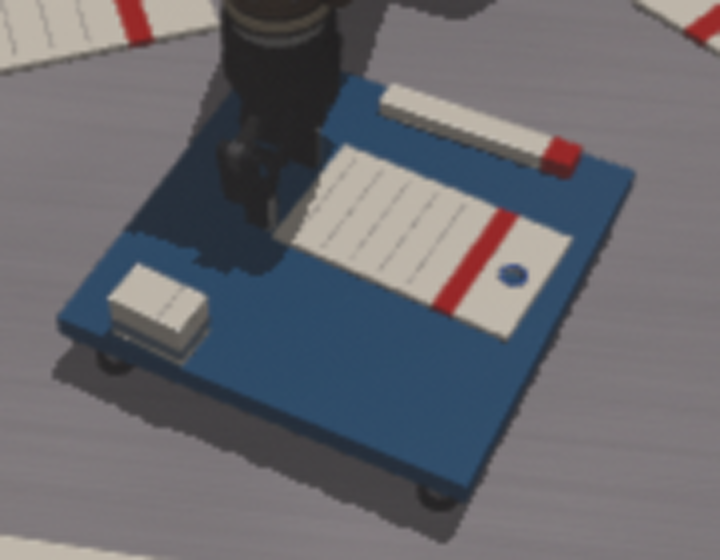

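The near finger has reached the tag's rear corner at crop (275,235), and the tag is flat and turning square. I'll carry on.

>>> {"fn": "jog_arm", "kwargs": {"deltas": [[[0,0,0],[-0.005,0,0],0.7],[[0,0,0],[-0.01,0,0],0.7],[[0,0,0],[-0.015,0,0],0.7],[[0,0,0],[-0.02,0,0],0.7],[[0,0,0],[-0.025,0,0],0.7],[[0,0,0],[-0.03,0,0],0.7],[[0,0,0],[-0.035,0,0],0.7],[[0,0,0],[-0.04,0,0],0.7],[[0,0,0],[-0.043,0,0],0.7],[[0,0,0],[-0.043,0,0],0.7]]}}

```text
time: 6.3
eef_pos: [0.5301, -0.0065, 0.0564]
tcp_rot: [0.41, -0.576, 0.576, -0.41]
contact_force: [-0.6, -0.8, 0.5]
opening: 0.702
```

```bash
cat >> h.py <<'E'
def stripe(d,z=0.065,ref=None):
    hsv=cv2.cvtColor(d["pixels"],cv2.COLOR_BGR2HSV)
    red=(((hsv[...,0]<8)|(hsv[...,0]>172))&(hsv[...,1]>110)&(hsv[...,2]>50)).astype(np.uint8)
    n,l,st,c=cv2.connectedComponentsWithStats(red)
    for i in range(1,n):
        if st[i,4]<20: continue
        k=np.argwhere(l==i)[:,::-1]; Q=(ray(d,k,z)[:,:2]-C); Q=np.c_[Q@BX,Q@BY]*1000
        m=Q.mean(0)
        if abs(m[0])>110 or abs(m[1])>190: continue
        r=cv2.fitLine(Q.astype(np.float32),1,0,.01,.01).ravel()
        print("stripe px",st[i,:5],"board mm",m.round(1),"extent",Q.min(0).round(),Q.max(0).round(),"ang deg",np.rad2deg(np.arctan(r[1]/r[0])).round(2),"to edge",(150-m[1]).round(1))
E
python3 - <<'E'
from h import *; from plant import ctrl
s=ctrl.get_state(); print(s["time"],s["eef_pos"],s["opening"],s["contact_force"])
e=s["eef_pos"][:2]-C; print("board xy",e@BX,e@BY)
for n in("top","scene"):
    stripe(pickle.load(open(n+"0.pkl","rb")))
    d=ctrl.read_camera(n); pickle.dump(d,open(n+"3.pkl","wb")); stripe(d)
    x=d["pixels"][110:260,220:420] if n=="top" else d["pixels"][170:310,250:430]; cv2.imwrite(f"pics/{n}3.png",cv2.resize(x,None,fx=4,fy=4,interpolation=2))
E
```

```text
6.3 [ 0.5301044  -0.00645685  0.05642664] 0.7024128297727296 [-0.5628979 -0.8144119  0.4936614]
board xy -0.017969868581958124 -0.020732196003838944
stripe px [268 164  18  31 147] board mm [-10.4  67.3] extent [-59.  56.] [39. 78.] ang deg -5.86 to edge 82.7
stripe px [249 161  16  33 151] board mm [-25.6 124.1] extent [-74. 117.] [ 24. 131.] ang deg -0.0 to edge 25.9
stripe px [351 222  23  26 152] board mm [-9.3 66.2] extent [-61.  54.] [40. 79.] ang deg -6.45 to edge 83.8
stripe px [374 225  19  27 158] board mm [-23.7 123. ] extent [-75. 116.] [ 25. 130.] ang deg 0.38 to edge 27.0
```

View pics/scene3.png

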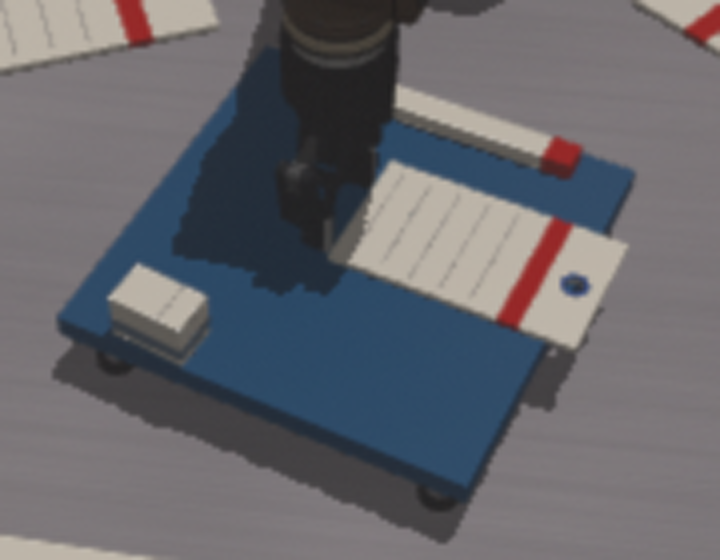

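View pics/top3.png

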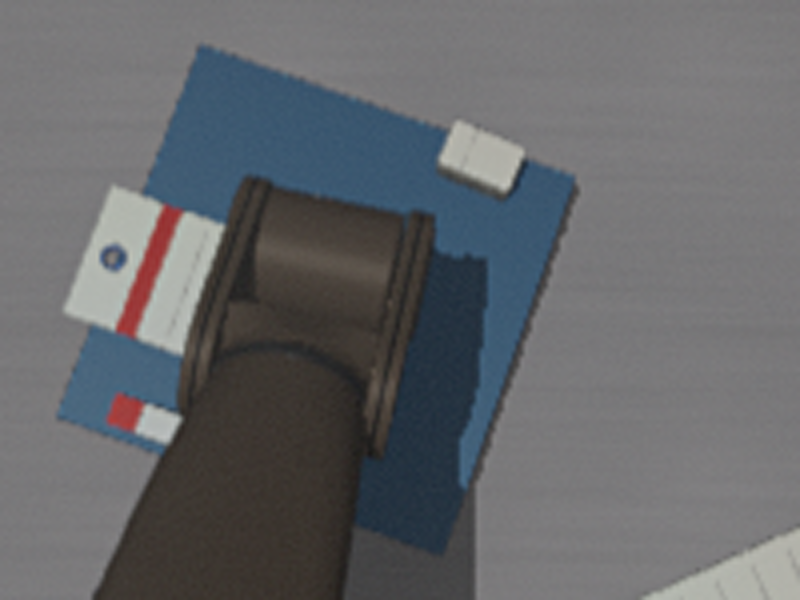

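The tag is flush, square to within 0.4°, and about 26 mm short. I'll push 20 mm slowly and then measure again.

>>> {"fn": "jog_arm", "kwargs": {"deltas": [[[0,0,0],[-0.003,0,0],0.7],[[0,0,0],[-0.006,0,0],0.7],[[0,0,0],[-0.009,0,0],0.7],[[0,0,0],[-0.012,0,0],0.7],[[0,0,0],[-0.015,0,0],0.7],[[0,0,0],[-0.018,0,0],0.7],[[0,0,0],[-0.02,0,0],0.7],[[0,0,0],[-0.021,0,0],0.7],[[0,0,0],[-0.021,0,0],0.7]]}}

```text
time: 7.15
eef_pos: [0.5369, 0.0131, 0.0564]
tcp_rot: [0.41, -0.576, 0.576, -0.41]
contact_force: [-0.6, 0.5, 0.8]
opening: 0.697
```

```bash
cat >> h.py <<'E'
def edge(d):
    # fit +y top edge from blue mask contour points, z=.06, on parts clear of tag
    hsv,m,ct=measure(d); Q=ray(d,ct[:,0,:],.06)[:,:2]-C; Q=np.c_[Q@BX,Q@BY]*1000
    K=Q[(abs(Q[:,1]-150)<8)&(abs(Q[:,0])<142)]
    K=K[(K[:,0]>40)|(K[:,0]<-92)]
    if len(K)>5: print("edge n",len(K),"polyfit slope deg",np.rad2deg(np.polyfit(K[:,0],K[:,1],1)[0]).round(2),"y at x=-28:",np.polyval(np.polyfit(K[:,0],K[:,1],1),-28).round(2), "sd",K[:,1].std().round(2),K[:,0].min().round(),K[:,0].max().round())
E
python3 - <<'E'
from h import *; from plant import ctrl
s=ctrl.get_state(); print(s["time"],s["eef_pos"],s["opening"],s["contact_force"])
e=s["eef_pos"][:2]-C; print("board xy",e@BX,e@BY)
for n in("top","scene"):
    edge(pickle.load(open(n+"0.pkl","rb")))
    d=ctrl.read_camera(n); pickle.dump(d,open(n+"4.pkl","wb")); stripe(d); edge(d)
    x=d["pixels"][140:240,220:320] if n=="top" else d["pixels"][200:300,330:430]; cv2.imwrite(f"pics/{n}4.png",cv2.resize(x,None,fx=6,fy=6,interpolation=2))
E
```

```text
7.15 [0.5369329  0.01313656 0.05641082] 0.696926786606516 [-0.62384144  0.45933417  0.77546178]
board xy -0.017975678294299604 1.7020048824916715e-05
edge n 47 polyfit slope deg -0.05 y at x=-28: 147.82 sd 0.8 -140.0 139.0
stripe px [243 159  16  33 151] board mm [-25.8 144.5] extent [-75. 138.] [ 24. 151.] ang deg -0.21 to edge 5.5
edge n 31 polyfit slope deg -0.16 y at x=-28: 148.06 sd 0.81 41.0 139.0
edge n 42 polyfit slope deg 0.38 y at x=-28: 150.04 sd 0.92 -140.0 141.0
stripe px [382 227  18  28 160] board mm [-24.3 143.4] extent [-76. 136.] [ 26. 151.] ang deg -0.2 to edge 6.6
edge n 30 polyfit slope deg 0.44 y at x=-28: 149.83 sd 0.73 42.0 141.0
```

View pics/scene4.png

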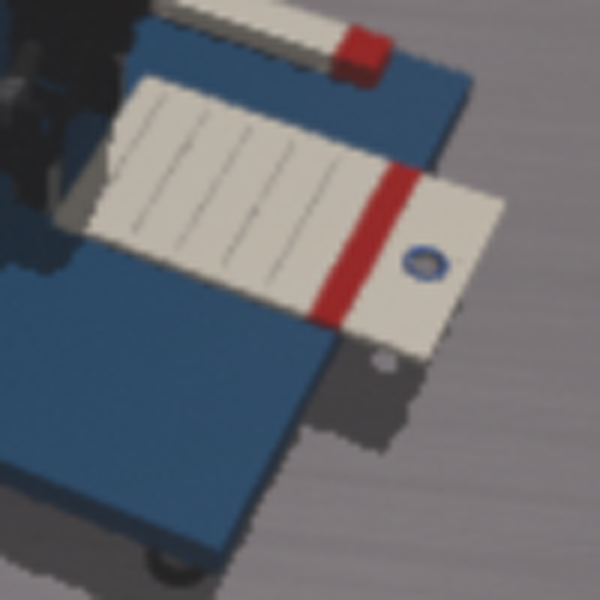

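View pics/top4.png

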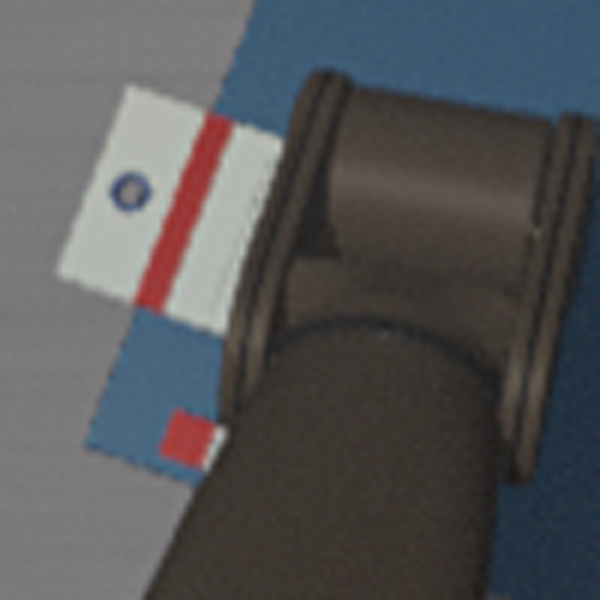

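Both views show the stripe parallel to the edge and about 5 mm short (4.8 top, 6 or so scene). I'll make a final 5 mm push, then back off and lift.

>>> {"fn": "jog_arm", "kwargs": {"deltas": [[[0,0,0],[-0.0015,0,0],0.7],[[0,0,0],[-0.003,0,0],0.7],[[0,0,0],[-0.0045,0,0],0.7],[[0,0,0],[-0.005,0,0],0.7],[[0,0,0],[-0.0055,0,0],0.7],[[0,0,0],[-0.0055,0,0],0.7]]}}

```text
time: 7.75
eef_pos: [0.5387, 0.0182, 0.0564]
tcp_rot: [0.41, -0.576, 0.576, -0.41]
contact_force: [0.2, 0.5, -0.7]
opening: 0.7
```

>>> {"fn": "jog_arm", "kwargs": {"deltas": [[[0,0,0],[0.01,0,0],0.7],[[0,0,0],[0.03,0,0],0.7],[[0,0,0],[0.04,-0.02,0],0.7],[[0,0,0],[0.04,-0.05,0],0.7],[[0,0,0],[0.06,-0.085,0],0.7],[[0,0,0],[0.09,-0.11,0],0.7],[[0,0,0],[0.125,-0.12,0],0.7],[[0,0,0],[0.16,-0.12,0],0.7],[[0,0,0],[0.195,-0.12,0],0.7],[[0,0,0],[0.2,-0.12,0],0.7]]}}

```text
time: 8.58
eef_pos: [0.4717, -0.1752, 0.1773]
tcp_rot: [0.409, -0.576, 0.578, -0.408]
contact_force: [0.4, -0.4, 0.1]
opening: 0.701
```

```bash
python3 - <<'E'
from h import *; from plant import ctrl
s=ctrl.get_state(); print(s["time"],s["eef_pos"],s["contact_force"])
for n in("top","scene"):
    d=ctrl.read_camera(n); pickle.dump(d,open(n+"5.pkl","wb")); stripe(d); edge(d)
    x=d["pixels"][110:250,220:380] if n=="top" else d["pixels"][190:300,270:430]; cv2.imwrite(f"pics/{n}5.png",cv2.resize(x,None,fx=5,fy=5,interpolation=2)[:600])
E
```

```text
8.5833 [ 0.47166233 -0.17517922  0.17727182] [ 0.35597344 -0.44269316  0.06048957]
stripe px [241 159  16  32 150] board mm [-25.9 149.9] extent [-75. 143.] [ 24. 156.] ang deg -0.05 to edge 0.1
edge n 47 polyfit slope deg -0.05 y at x=-28: 147.82 sd 0.8 -140.0 139.0
stripe px [383 228  19  28 163] board mm [-23.6 148.8] extent [-76. 141.] [ 26. 156.] ang deg 0.2 to edge 1.2
edge n 42 polyfit slope deg 0.42 y at x=-28: 149.66 sd 1.02 -140.0 141.0
```

View pics/scene5.png

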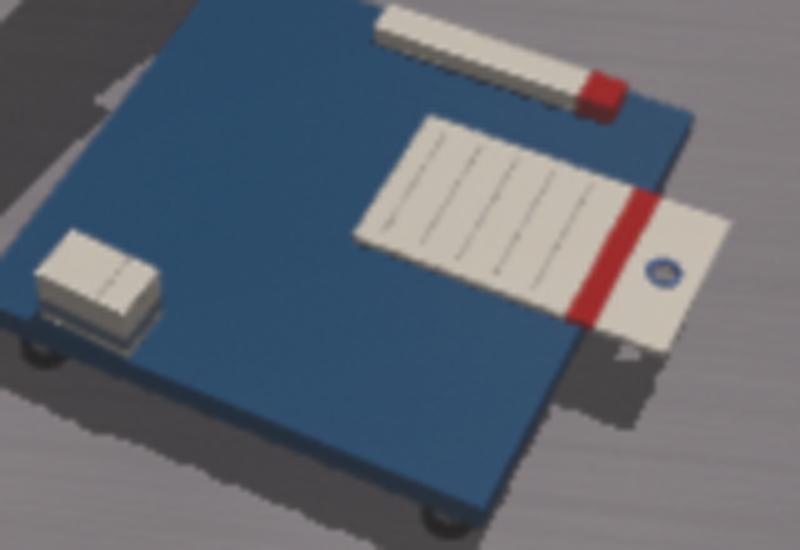

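View pics/top5.png

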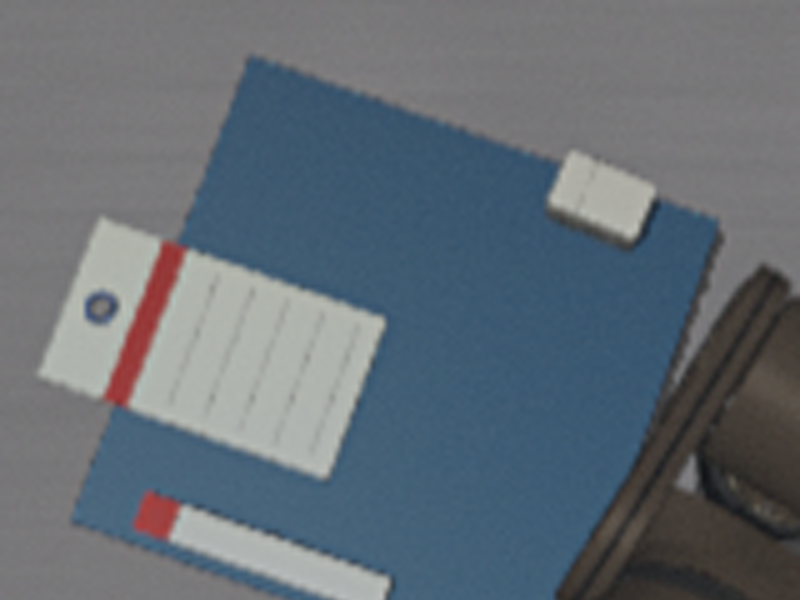

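Both views show the edge passing under the stripe at both sides of the tag (top crop 180,245 and 115,405). The other items haven't moved and the arm is clear, so I'm handing in.

```bash
python3 - <<'E'
from plant import ctrl
print(ctrl.sign_off())
E
```

```text
the job is handed in; nothing more can be done
None
```

I pushed the smallest tag, the one on the board, from its rear end with the two half-open fingertips held parallel to the board's edge. It squared up against the fingers and slid until the red stripe lay over the edge. I then backed the fingers off and lifted clear, and handed in at about 9 s of the 38 s allowed.

- **Stripe position:** in the last pictures the stripe's centre line was 0.1 mm (top) and 1.2 mm (scene) from the edge at its nominal 150 mm. It was parallel to the edge to within about 0.2°.
- **Disagreement between views:** the edge lines I fitted in the images differ by about 2 mm (147.8 mm top, 149.7 mm scene). That puts the stripe's offset between about +2 mm and −1 mm, inside the 8 mm allowed.
- **Eyelet and tag:** the eyelet hangs free past the edge and the tag looked flat in both views. I did not measure its tilt or take repeat pictures to confirm it was still.
- **Other items:** the swab box and pin box looked unmoved in the last pictures. I did not measure any of the other things again, but the arm passed well clear of those on the bench.
- **Verdict:** the sign-off reported none.

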